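Guard on, then key the fan test and hold it

ROBOT

A 6-joint arm with a two-finger parallel gripper is mounted at the origin on the work surface. World frame = base frame: x ahead of the robot, y to its left, z up, the work surface at z = 0. Lengths are in m, angles in rad, forces in N, time in s.
With the tool pointing down it reaches from about 0.3 to 0.875 m from the base axis. Payload 6.4 kg.
Tool frame: the origin (TCP) lies midway between the tips of the shut fingers; the grasp point (between the pads) lies behind it (ctrl.tcp_to_grasp is the z of the grasp point in the tool frame, in m); z points along the fingers, y is the line along which they close (so a half turn about z gives the same grasp; the last joint's range is limited). The gripper opens to 85 mm and grips with 20 to 120 N. Pads are 22 mm wide; open, the fingers measure 114 mm over their backs; the gripper's body (76 mm by 85 mm) begins 54 mm behind the grasp point. The pads swing forward as they close: fully open they stand 13 mm farther back than shut.
Start: joints at [-1.546, 0.181, 1.607, -0, 1.354, -0.206], TCP at [0.132, -0.56, 0.202] pointing down, gripper open.
Joint ranges: [-2.99, 2.99], [-0.89, 2.07], [0.3, 2.58], [-1.14, 4.28], [0, 2.63], [-3.12, 3.12]. Speed limits (rad/s): [2.57, 2.57, 3.01, 3.14, 3.14, 3.14].

INTERFACE

Orientations are given as [roll, pitch, yaw] about the fixed x, y, z axes, in that order (R = Rz(yaw) Ry(pitch) Rx(roll)).
In Python, from cell import ctrl gives the robot as it stands.
- The arm moves only by the tool arm_command, never from a script. Its argument "steps" is text: rows parted by semicolons, each of 6 numbers parted by spaces: the shift along the tool's x, y, z in cm, then the turn, a rotation vector about the tool's x, y, z in degrees. In form: dx dy dz wx wy wz; .... A call has 1 to 8 rows; each row shifts and turns the commanded pose from where the row before left it, along the tool's axes as they then stand; what a row does not reach is not made up. A row lasts 1/10 s, in which the tool goes at most 50 mm and 8.59 degrees, less where a joint would pass 70% of its speed; a pose out of reach is approached as far as the arm can. A call with a gripper value outside its range is refused whole. "jaw" is the closure in counts, from 0 (fully open) to 255 (shut), set as the call begins (left out, the last holds). The fingers move at their own pace and stop on an object; "newtons" is the grip in N (left out, the last holds). Time passes only in rows, so rows that do not move let the fingers close. It gives the time, the measured TCP pose, the force and the opening at its end, in the units of the state.
- ctrl.observe(): the state, without advancing time (a new reading comes with each control period).
- ctrl.read_camera(name): name is "scene" or "top" or "wrist"; returns a dict with "frame" (400x640x3 uint8, blue, green, red), "z_map" (400x640 float32, m along the optical axis (not along the pixel's ray), 0 where there is no reading), "fx", "fy", "cx", "cy" (pixels), "view" (4x4, takes a point from world to camera coordinates). Camera axes: x right, y down, z forward; pixel columns grow to the right and rows downward; lengths in m; the calibration is good to about 2 mm. A picture is of the moment at which its call begins.
- ctrl.close_job(): hands the job in, once; it reports no verdict.
The state is a dict: "t": time; "joints": joint angles; "qvel": joint speeds; "tau": joint torques, N m; "ee_pos": TCP position; "eef_rot": TCP orientation; "force": force on the tool from outside, world axes, zero at the start; "ft_torque": the same for the moment, N m; "finger_gap": finger opening in m.
Only numpy, scipy, OpenCV 4.12 (cv2) and the standard library are available. Lean on these libraries where they do the work, as an engineer would, in place of code of your own. Each camera call takes 0.05 s, during which the arm holds its last target. There are 200 camera calls.

TASK

A repaired fan is ready for its test run: set the yellow guard lid squarely on the grey test box, lowering it and not dropping it, so that it sits fully down all round, and let go of it. Then take the red key from the key stand, work it fully home in the key switch of the control box (its pins are sticky, so wiggle it a little where it binds), turn it a quarter turn clockwise against its spring, and finish still holding the key turned. Leave the other two keys, the tools and everything else lying about where they are.

Things in the scene. Friction and masses are not known exactly. Their poses are not given: they have to be found in the camera images.
- lid_handle (a point): Centre of the guard lid's black handle bar, over the lid's middle. Bar 110 mm long (x, the lid's long side), 14 mm wide (y), 12 mm high, on a post at each end; z up. This point is 51 mm above the skirt's lower edge, 36 mm above the lid's top face; 30 mm of space under the bar.
- guard_lid: Guard lid, loose, 300 g, lying flat on the bench: yellow frame 203 x 163 mm, clear window, top plate 5 mm thick, skirt hanging 10 mm below it (inside 195 x 155 mm). Origin at the centre of the skirt's lower edge, axes as the handle's. It fits either way round (half turn).
- box_rim (a point): Centre of the mouth of the test box, level with the rim's top, 80 mm above the bench; x along its long side, z up. Fixed open grey steel tray 190 x 150 x 80 mm outside, a black fan inside below the rim. The lid's skirt goes outside the walls, 2.5 mm to spare on each side; fully down, the handle's centre is 41 mm above this point.
- key_red: Red key, loose, 35 g, upright in one of the key stand's slots. Axes as the bow's; origin at the shoulder. From the top: bow, round collar (16 mm across, 12 mm high), steel blade pointing down, 9 mm wide (x), 4 mm thick (y), 30 mm long, its last 10 mm tapering to a rounded point. The blade is the same both ways round.
- red_bow (a point): Centre of the red key's moulded bow: 30 mm wide (x), 10 mm thick (y), 30 mm high (z, up). Best pinched across the thickness. The shoulder is 27 mm below this point, the blade's tip 57 mm below.
- red_shoulder (a point): The red key's shoulder: centre of the underside of its collar, where the blade begins; axes as the bow's.
- keyway (a point): Mouth of the keyway: on the barrel's axis, in its brass face, 64 mm above the bench; axes fixed to the control box, z up. At rest the slot lies along x: 10.4 mm (x) by 5.4 mm (y), 36 mm deep, 1.5 mm chamfer. The key goes straight down, blade width along x, either way round; home when its shoulder rests on the face here.
- control_box: Grey control box, fixed, 170 x 110 x 58 mm, origin under its centre. Keyway 35 mm from it along +x, in a dark bezel 36 mm across, 1.5 mm above the barrel's face. Red stop button 27 mm tall, 80 mm from the keyway towards -x. White ticks: key at rest (+x), turned (-y). Three sticky pins 9, 15 and 21 mm down the slot's +x edge: each takes 5 to 16 N to push past, less if wiggled 1 mm or a few degrees.
- key_switch (a joint): Turn of the key switch's barrel, rad: 0 at rest, grows clockwise seen from above, stop at 1.57 (a quarter turn). A spring turns it back when let go (0.03 N m at rest, 0.1 at the stop). The key has up to 0.2 rad of play in the slot, so it may have to go a little past a quarter turn.
- key_stand: Key stand, fixed: dark wooden block 160 x 44 x 42 mm, origin under its centre, x along its length. Three slots 48 mm apart along x hold the red, blue and black keys in any order, bow width along x, shoulder on the block's top, blade 30 mm down in the slot, 0.5 mm to spare on each side.
- blue_bow (a point): Blue key, same shape, in the stand: leave it.
- black_bow (a point): Black key, same shape, in the stand: leave it.
- screwdriver_grip (a point): Screwdriver lying on the bench, middle of its handle: leave it.
- multimeter_c (a point): Yellow multimeter 85 x 170 x 36 mm lying on the bench, its centre: leave it.
- spare_fan: Black spare fan 92 x 92 x 25 mm lying on the bench, origin under its centre: leave it.
- spray_can: Blue and white spray can with a red cap, 58 mm across, 150 mm tall, origin under its centre: leave it.
- mug: White mug 80 mm across, 90 mm tall, origin under its centre: leave it.
Not all that is in view belongs to the job. Leave any blue look-alike of the control_box alone.

How it is judged:
On the way, in this order (a step that is already met when the one before it is completed fails the run):
1. the guard lid sits fully down on the test box, level and square, and is let go (horizontal distance between lid_handle and box_rim below 0.004 m and z of lid_handle in the frame of box_rim between 0.037 and 0.0435 m and angle between lid_handle's own z axis and vertical below 0.03 rad and angle between the x axis of lid_handle and the x axis of box_rim, either way round below 0.06 rad and contact force between the fingers and guard_lid below 0.1 N), for 0.2 s.
2. the red key is fully home in the key switch, not yet turned (horizontal distance between red_shoulder and keyway below 0.003 m and z of red_shoulder in the frame of keyway between -0.004 and 0.003 m and angle between red_shoulder's own z axis and vertical below 0.12 rad and value of joint key_switch below 0.35 rad), for 0.1 s.
At the end, for the whole second after the job is handed in: lid on the box and untouched: within 4 mm of centre, 2.5 mm of fully down, 0.03 rad of level, 0.06 rad of square; red key's shoulder within 3 mm of the keyway's mouth in height and sideways; key switch at 1.3 rad or more; fingers still grip the red key (over 2 N) (all of step 1 and horizontal distance between red_shoulder and keyway below 0.003 m and z of red_shoulder in the frame of keyway between -0.004 and 0.003 m and angle between red_shoulder's own z axis and vertical below 0.12 rad and value of joint key_switch above 1.3 rad and contact force between the fingers and key_red above 2 N); the arm keeps its last pose, push and grip.
It fails at once if the guard lid is dropped or thrown (faster than 0.4 m/s while not held) (linear speed of guard_lid above 0.4 m/s and contact force between the fingers and guard_lid below 0.1 N).
It fails at once if the blue or the black key is moved more than 30 mm (distance of any of blue_bow, black_bow from where it was at the start of the episode above 0.03 m).
It fails at once if the screwdriver, multimeter, spare fan, spray can or mug is moved more than 30 mm (distance of any of screwdriver_grip, multimeter_c, spare_fan, spray_can, mug from where it was at the start of the episode above 0.03 m).
It also fails if it takes over 59 s, if anything falls off the work surface, if the arm or the gripper's body presses on something with over 40 N, if the wrist force passes 120 N, or if a joint passes its speed limit or range.

## Working session

There is one attempt and no reset: what is moved stays moved. The work goes in short steps, Python scripts to look and compute and a tool call to move; the robot and the scene stay as the last step left them, time stands still between calls to the robot, and variables do not carry over. Pictures are saved under pics/ and viewed, on a budget of 10 in all, crops included, one or two more only if the job needs it, and the job is handed in when it is done.

Besides the shell and the picture viewer there is one more tool, called after "Request:" in YAML: its name, and indented under it one key for each argument. arm_command: Moves the arm, as the interface text tells. Its arguments: {"type":"object","properties":{"steps":{"type":"string"},"jaw":{"type":"number"},"newtons":{"type":"number"}},"required":["steps"]}

```bash
mkdir -p pics
cat > h.py <<'E'
import numpy as np, cv2
from cell import ctrl
def cam(n):
    c=ctrl.read_camera(n); c['V']=np.array(c['view']); return c
def pts(c):
    z=c['z_map']; v,u=np.indices(z.shape)
    P=np.stack([(u-c['cx'])/c['fx']*z,(v-c['cy'])/c['fy']*z,z],-1)
    R,t=c['V'][:3,:3],c['V'][:3,3]
    return (P-t)@R
def ray(c,u,v,h):
    R,t=c['V'][:3,:3],c['V'][:3,3]; o=-R.T@t
    d=R.T@np.array([(u-c['cx'])/c['fx'],(v-c['cy'])/c['fy'],1]); return o+d*(h-o[2])/d[2]
E
python3 - <<'E'
from h import *
import pickle
s=ctrl.observe(); print(s, ctrl.tcp_to_grasp)
for n in ['top','scene']:
    c=cam(n); pickle.dump(c,open(n+'.pkl','wb')); cv2.imwrite(f'pics/{n}0.png',c['frame'])
    R,t=c['V'][:3,:3],c['V'][:3,3]; print(n,c['fx'],-R.T@t)
E
```

```text
{'t': 0.0, 'joints': array([-1.54630607e+00,  1.81561028e-01,  1.60798160e+00,  1.54300863e-05,
        1.35379099e+00, -2.06351968e-01]), 'qvel': array([ 0.00070685, -0.00242626,  0.00022575, -0.00106256,  0.00051233,
       -0.00330232]), 'tau': array([-1.21544444e-04, -4.44868469e+01, -3.51339984e+01, -3.87737728e-04,
        8.88673385e-03,  3.30698686e-05]), 'ee_pos': array([ 0.13153704, -0.55914949,  0.20098571]), 'eef_rot': array([-3.13989171e+00, -3.71450910e-04,  2.30838569e-01]), 'force': array([ 0.73566136, -1.24424876, -0.72626359]), 'ft_torque': array([-0.012929  ,  0.08832373,  0.05441606]), 'finger_gap': 0.08544423711035815} -0.0187
top 367.36505633591264 [ 0.39956386 -0.01744239  1.20047298]
scene 461.63869909517797 [ 1.05151596 -0.75842896  1.16259724]
```

View pics/top0.png

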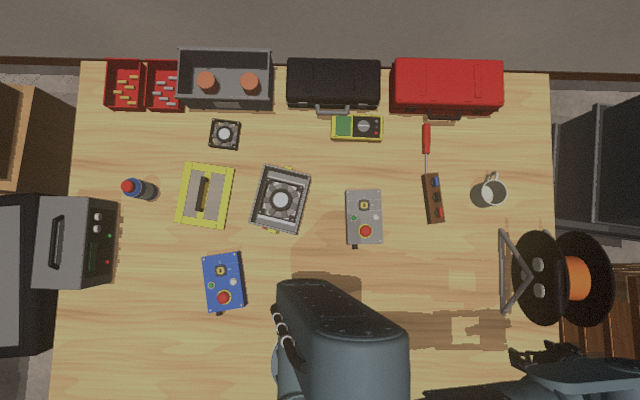

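View pics/scene0.png

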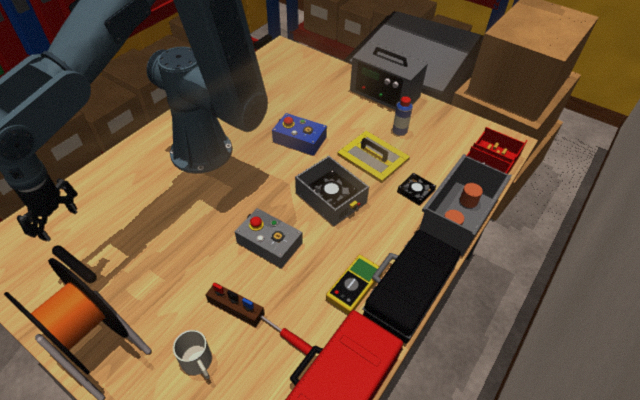

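Top view (up is +x, left is +y): lid at (205,195), test box at (281,200), spray can at (138,188), spare fan at (225,134), multimeter at (357,127), key stand at (433,198) and mug at (490,190). There are two control box candidates: a blue one at (223,282) and a grey one at (364,216). The task asks for grey, so it is the one at (364,216). The stand shows one red bow at the near end, about (431,215). I'll measure next and confirm both choices in a crop.

Run:
```python
from h import *
import pickle
c=pickle.load(open('top.pkl','rb')); s=pickle.load(open('scene.pkl','rb'))
P=pts(c); hsv=cv2.cvtColor(c['frame'],cv2.COLOR_BGR2HSV)
def win(x0,x1,y0,y1):
    m=np.zeros(P.shape[:2],bool); m[y0:y1,x0:x1]=1; return m
def rect(m,h=None,name=''):
    v,u=np.nonzero(m)
    q=np.array([ray(c,a,b,h)[:2] for a,b in zip(u,v)]) if h is not None else P[m][:,:2]
    r=cv2.minAreaRect(q.astype(np.float32)); b=cv2.boxPoints(r)
    e=[b[1]-b[0],b[2]-b[1]]; e=max(e,key=np.linalg.norm)
    print(name,np.round(r[0],4),np.round(r[1],4),'long axis deg',round(np.degrees(np.arctan2(e[1],e[0]))%180,1),'n',m.sum(),'z',np.round(np.median(P[m][:,2]),4))
yl=cv2.inRange(hsv,(22,90,90),(35,255,255))>0
rect(yl&win(170,240,155,235),.015,'lid')
w=win(170,240,155,235); rect(w&(P[...,2]>.038)&(P[...,2]<.07),None,'handle')
w=win(245,318,155,240); rect(w&(P[...,2]>.07)&(P[...,2]<.1),None,'boxdepth')
w=win(338,390,180,255); rect(w&(P[...,2]>.045)&(P[...,2]<.07),None,'ctl')
w=win(415,450,165,230); rect(w&(P[...,2]>.03)&(P[...,2]<.06),None,'stand')
rect(w&(P[...,2]>.06),None,'keys')
for nm,cc,W in (('top',c,(415,450,165,230)),('scene',s,(195,275,275,330))):
    h=cv2.cvtColor(cc['frame'],cv2.COLOR_BGR2HSV); Q=pts(cc)
    m=np.zeros(h.shape[:2],bool); m[W[2]:W[3],W[0]:W[1]]=1
    red=m&((cv2.inRange(h,(0,150,90),(6,255,255))>0)|(cv2.inRange(h,(174,150,90),(180,255,255))>0))
    v,u=np.nonzero(red); print(nm,'red',len(u),u.mean(),v.mean(),np.median(Q[red],0).round(3),Q[red].min(0).round(3),Q[red].max(0).round(3))
a=cv2.resize(c['frame'][170:250,340:450],None,fx=5,fy=5,interpolation=cv2.INTER_CUBIC)
b=cv2.resize(s['frame'][200:330,195:310],None,fx=2.17,fy=1.5,interpolation=cv2.INTER_CUBIC)
b=cv2.resize(s['frame'][200:330,195:310],(248,280)); b=cv2.copyMakeBorder(b,0,120,0,0,0)
cv2.imwrite('pics/crop1.png',np.hstack([a,b]))
```

```text
lid [0.5223 0.3475] [0.179  0.2517] long axis deg 177.1 n 1726 z 0.0145
handle [0.5181 0.3465] [0.0156 0.1097] long axis deg 173.3 n 192 z 0.056
boxdepth [0.5067 0.0954] [0.1499 0.1901] long axis deg 167.7 n 473 z 0.0794
ctl [ 0.4596 -0.168 ] [0.1717 0.1104] long axis deg 2.9 n 1822 z 0.0582
stand [ 0.5266 -0.3925] [0.1601 0.0461] long axis deg 7.7 n 589 z 0.042
keys [ 0.4423 -0.229 ] [0.1186 0.4152] long axis deg 117.4 n 167 z 0.0816
top red 33 440.54545454545456 211.63636363636363 [ 0.477 -0.398  0.082] [ 0.465 -0.403  0.074] [ 0.493 -0.393  0.088]
scene red 34 217.05882352941177 285.6764705882353 [ 0.481 -0.399  0.082] [ 0.467 -0.404  0.077] [ 0.496 -0.394  0.087]
```

View pics/crop1.png

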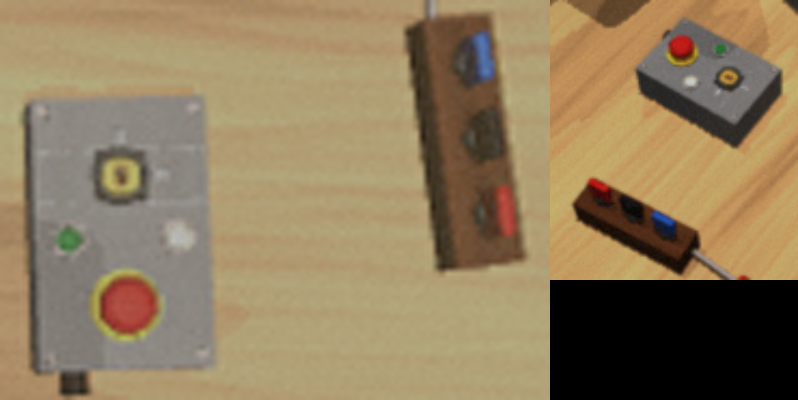

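The crop confirms it: the grey box has its keyway at top px (364,205), with the stop button at the near end. The red key is at the stand's near end and black and blue sit further on. All measured sizes match the given ones. I'll move above the box and lid for a closer wrist look.

```bash
cat >> h.py <<'E'
from scipy.spatial.transform import Rotation as Ro
def plan(wps,start=None):
    """wps: list of (xyz, yaw_deg, nrows), tool down; prints rows in tool axes (cm, deg)"""
    s=ctrl.observe() if start is None else None
    p,R=(s['ee_pos'],Ro.from_euler('xyz',s['eef_rot'])) if s else (np.array(start[0],float),Ro.from_euler('xyz',[np.pi,0,np.radians(start[1])]))
    rows=[]
    for xyz,yaw,n in wps:
        G=Ro.from_euler('xyz',[np.pi,0,np.radians(yaw)]); w=(R.inv()*G).as_rotvec(); p0,R0=np.array(p),R; xyz=np.array(xyz,float)
        for i in range(1,n+1):
            d=np.round(R.inv().apply(p0+(xyz-p0)*i/n-p)*100,2); r=np.round(np.degrees((R.inv()*(R0*Ro.from_rotvec(w*i/n))).as_rotvec()),1)
            p=p+R.apply(d/100); R=R*Ro.from_rotvec(np.radians(r)); rows.append(' '.join(f'{x:g}' for x in [*d,*r]))
    for i in range(0,len(rows),8): print('; '.join(rows[i:i+8]))
E
python3 -c "
from h import *
plan([((.46,.15,.34),167.7,22)])"
```

```text
2.19 -2.8 -0.63 -0 -0 -7; 2.52 -2.51 -0.62 0 -0 -7; 2.8 -2.18 -0.63 0 -0 -7.1; 3.05 -1.82 -0.63 0 -0 -7; 3.25 -1.44 -0.62 0 -0 -7; 3.4 -1.03 -0.63 0 -0 -7; 3.5 -0.61 -0.63 0 -0 -7.1; 3.55 -0.16 -0.62 0 -0 -7
3.55 0.26 -0.63 0 -0 -7; 3.48 0.69 -0.62 0 -0 -7; 3.38 1.12 -0.63 0 -0 -7; 3.21 1.51 -0.63 0 -0 -7.1; 3 1.91 -0.62 0 -0 -7; 2.75 2.25 -0.63 0 -0 -7; 2.45 2.57 -0.63 0.1 -0 -7; 2.12 2.85 -0.63 -0 -0.1 -7
1.76 3.09 -0.63 -0 0 -7.1; 1.36 3.28 -0.64 -0 0 -7; 0.95 3.42 -0.63 -0.1 0 -7; 0.53 3.52 -0.63 0 0 -7; 0.09 3.55 -0.63 0 0 -7.1; -0.34 3.53 -0.63 0 0 -7
```

Request:
arm_command:
  steps: "2.2 -2.8 -0.6 0 0 -7; 2.5 -2.5 -0.6 0 0 -7; 2.8 -2.2 -0.6 0 0 -7; 3.1 -1.8 -0.6 0 0 -7; 3.3 -1.4 -0.6 0 0 -7; 3.4 -1 -0.6 0 0 -7; 3.5 -0.6 -0.6 0 0 -7; 3.6 -0.2 -0.6 0 0 -7"
  jaw: 0

```text
t: 0.9
ee_pos: [0.2528, -0.2999, 0.2498]
eef_rot: [-3.141, -0.0, 1.213]
force: [1.4, 0.9, 0.2]
finger_gap: 0.0851
```

Request:
arm_command:
  steps: "3.6 0.3 -0.6 0 0 -7; 3.5 0.7 -0.6 0 0 -7; 3.4 1.1 -0.6 0 0 -7; 3.2 1.5 -0.6 0 0 -7; 3 1.9 -0.6 0 0 -7; 2.8 2.3 -0.6 0 0 -7; 2.5 2.6 -0.6 0 0 -7; 2.1 2.9 -0.6 0 0 -7"

```text
t: 1.7
ee_pos: [0.3745, -0.0405, 0.298]
eef_rot: [3.142, 0.0, 2.191]
force: [0.2, 0.2, -1.4]
finger_gap: 0.0856
```

Request:
arm_command:
  steps: "1.8 3.1 -0.6 0 0 -7; 1.4 3.3 -0.6 0 0 -7; 1 3.4 -0.6 0 0 -7; 0.5 3.5 -0.6 0 0 -7; 0.1 3.6 -0.6 0 0 -7; -0.3 3.5 -0.6 0 0 -7; 0 0 0 0 0 0; 0 0 0 0 0 0"

```text
t: 2.5
ee_pos: [0.4639, 0.152, 0.3332]
eef_rot: [-3.141, -0.001, 2.919]
force: [0.6, -0.5, 0.0]
finger_gap: 0.0857
```

Run:
```python
from h import *
import pickle
s=ctrl.observe(); print(s['t'],s['ee_pos'],np.degrees(s['eef_rot']))
c=cam('wrist'); pickle.dump(c,open('w1.pkl','wb')); cv2.imwrite('pics/w1.png',c['frame'])
R,t=c['V'][:3,:3],c['V'][:3,3]; print(c['fx'],-R.T@t,R.round(2))
```

```text
2.5 [0.46389064 0.15204332 0.33322554] [-1.79951732e+02 -7.89970956e-02  1.67255648e+02]
333.18087366853086 [0.38982655 0.16976671 0.50431434] [[ 0.22  0.98 -0.  ]
 [ 0.93 -0.21  0.29]
 [ 0.29 -0.07 -0.96]]
```

View pics/w1.png

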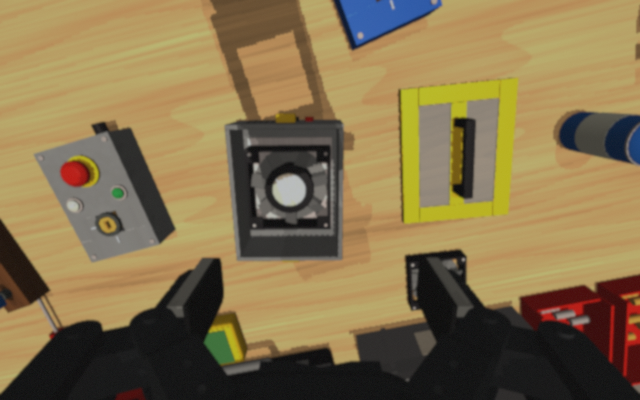

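The wrist view has everything in it: box (290,190), lid (458,150) with handle (463,158), and keyway (108,225). I'll measure all of them here.

Run:
```python
from h import *
import pickle
c=pickle.load(open('w1.pkl','rb')); P=pts(c); Z=P[...,2]; hsv=cv2.cvtColor(c['frame'],cv2.COLOR_BGR2HSV)
def win(x0,x1,y0,y1):
    m=np.zeros(Z.shape,bool); m[y0:y1,x0:x1]=1; return m
def rect(m,h,name):
    m=cv2.morphologyEx(m.astype(np.uint8),cv2.MORPH_OPEN,np.ones((2,2)))>0
    n,l,st,_=cv2.connectedComponentsWithStats(m.astype(np.uint8)); m=l==1+st[1:,4].argmax()
    v,u=np.nonzero(m); q=np.array([ray(c,a,b,h)[:2] for a,b in zip(u,v)])
    r=cv2.minAreaRect(q.astype(np.float32)); b=cv2.boxPoints(r); e=max([b[1]-b[0],b[2]-b[1]],key=np.linalg.norm)
    print(name,np.round(r[0],4),np.round(r[1],4),'deg',round(np.degrees(np.arctan2(e[1],e[0]))%180,1),'n',m.sum(),'z',np.round(np.median(Z[m]),4), 'pix',u.mean().round(1),v.mean().round(1))
yl=cv2.inRange(hsv,(22,90,60),(35,255,255))>0
W=win(390,530,70,235)
rect(W&yl&(Z<.025),.015,'lid')
rect(W&(Z>.05)&(Z<.07),.057,'handle')
rect(win(215,355,110,270)&(Z>.072)&(Z<.09),.080,'box')
rect(win(20,185,115,270)&(Z>.05)&(Z<.062),.058,'ctl')
rect(win(85,130,205,245)&(cv2.inRange(hsv,(15,100,80),(32,255,255))>0),.064,'brass')
```

```text
lid [0.519  0.3526] [0.2084 0.2131] deg 175.7 n 9596 z 0.0141 pix 461.2 148.2
handle [0.5187 0.3485] [0.0157 0.1094] deg 172.6 n 900 z 0.0559 pix 469.1 159.9
box [0.5073 0.0989] [0.1494 0.19  ] deg 167.8 n 2517 z 0.0785 pix 285.0 191.3
ctl [ 0.4616 -0.1621] [0.17   0.1146] deg 3.1 n 7952 z 0.0569 pix 100.8 198.1
brass [ 0.496  -0.1623] [0.025  0.0229] deg 77.3 n 235 z 0.0626 pix 108.1 225.6
```

```bash
python3 -c "
from h import *
plan([((.5183,.3478,.14),172.9,8),((.5183,.3478,.034),172.9,6),((.5183,.3478,.034),172.9,2)])"
```

```text
-0.12 2.55 2.41 -0 -0 -0.7; -0.16 2.54 2.42 -0 -0 -0.7; -0.18 2.55 2.41 -0 -0 -0.7; -0.22 2.54 2.41 -0 -0 -0.8; -0.25 2.54 2.41 -0 -0 -0.7; -0.29 2.53 2.42 -0 -0.1 -0.7; -0.3 2.53 2.41 -0 0 -0.7; -0.35 2.53 2.41 -0 0 -0.7
0 0 1.77 -0 0 -0; 0 0 1.76 -0 0 -0; 0 0 1.77 -0 0 -0; 0.01 0 1.77 -0 0 -0; -0 0.01 1.77 -0 0 -0; -0 -0 1.76 -0 0 -0; -0 -0 0 -0 0 -0; -0 -0 0 -0 0 -0
```

Request:
arm_command:
  steps: "-0.12 2.55 2.4 0 0 -0.7; -0.16 2.55 2.4 0 0 -0.7; -0.18 2.55 2.4 0 0 -0.7; -0.22 2.55 2.4 0 0 -0.7; -0.25 2.55 2.4 0 0 -0.7; -0.29 2.5 2.4 0 0 -0.7; -0.3 2.5 2.4 0 0 -0.7; -0.35 2.5 2.4 0 0 -0.7"

```text
t: 3.35
ee_pos: [0.5194, 0.3468, 0.1409]
eef_rot: [-3.141, -0.0, 3.014]
force: [0.3, 0.2, 0.1]
finger_gap: 0.0855
```

Request:
arm_command:
  steps: "0 0 1.5 0 0 0; 0 0 1.5 0 0 0; 0 0 1.5 0 0 0; 0 0 1 0 0 0; 0 0 0.5 0 0 0; 0 0 0 0 0 0; 0 0 0 0 0 0"

```text
t: 4.05
ee_pos: [0.5196, 0.3476, 0.0827]
eef_rot: [3.141, 0.001, 3.016]
force: [0.7, 0.7, -0.5]
finger_gap: 0.0855
```

Run:
```python
from h import *
s=ctrl.observe(); print(s['t'],s['ee_pos'],np.degrees(s['eef_rot']),s['force'])
c=cam('wrist'); cv2.imwrite('pics/w2.png',c['frame'])
plan([((.5183,.3478,.034),172.9,4)])
```

```text
4.05 [0.51955798 0.34764471 0.08269342] [1.79963625e+02 6.03332238e-02 1.72804772e+02] [ 0.65836566  0.68733582 -0.49505948]
0.04 -0.01 1.22 0 0 -0; 0.03 -0 1.22 0 0 -0; 0.04 -0.01 1.23 0 0.1 -0.1; 0.03 -0 1.22 0 -0 0
```

View pics/w2.png

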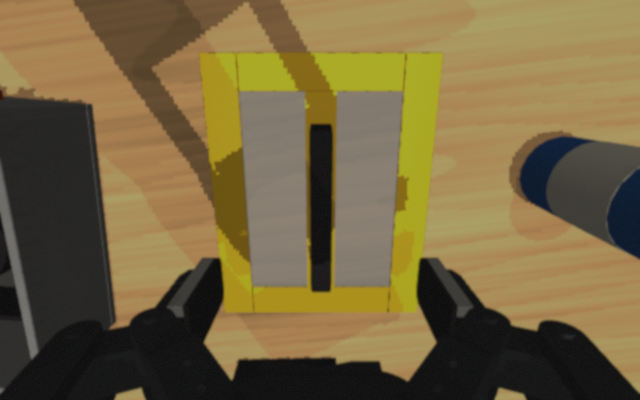

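The handle is centred between the fingers (col 320) and parallel to the pads. Going down to grip it.

Request:
arm_command:
  steps: "0.1 0 1.5 0 0 0; 0 0 1.5 0 0 0; 0 0 1 0 0 0; 0 0 0.8 0 0 0; 0 0 0 0 0 0; 0 0 0 0 0 0"

```text
t: 4.7
ee_pos: [0.518, 0.3477, 0.0336]
eef_rot: [-3.141, -0.0, 3.016]
force: [-0.4, 0.4, 0.2]
finger_gap: 0.0856
```

Request:
arm_command:
  steps: "0 0 0 0 0 0; 0 0 0 0 0 0; 0 0 0 0 0 0; 0 0 0 0 0 0; 0 0 0 0 0 0; 0 0 0 0 0 0; 0 0 0 0 0 0; 0 0 0 0 0 0"
  jaw: 255
  newtons: 40

```text
t: 5.5
ee_pos: [0.518, 0.3477, 0.0339]
eef_rot: [-3.142, -0.0, 3.016]
force: [1.1, 0.2, 0.3]
finger_gap: -0.0
```

Request:
arm_command:
  steps: "0 0 -1 0 0 0; 0 0 -2 0 0 0; 0 0 -3 0 0 0; 0 0 -3 0 0 0; 0 0 -2 0 0 0; 0 0 -1 0 0 0; 0 0 0 0 0 0; 0 0 0 0 0 0"

```text
t: 6.3
ee_pos: [0.5175, 0.3475, 0.1531]
eef_rot: [-3.141, -0.001, 3.016]
force: [0.3, -0.2, -0.4]
finger_gap: -0.0
```

Run:
```python
from h import *
import pickle
s=ctrl.observe(); print(s['t'],s['ee_pos'],np.degrees(s['eef_rot']),s['force'],s['ft_torque'],s['finger_gap'])
for n in ('top','scene','wrist'): c=cam(n); pickle.dump(c,open(n+'2.pkl','wb')); cv2.imwrite(f'pics/{n}2.png',c['frame'])
c=pickle.load(open('wrist2.pkl','rb')); P=pts(c); Z=P[...,2]; hsv=cv2.cvtColor(c['frame'],cv2.COLOR_BGR2HSV)
def rect(m,h,name):
    n,l,st,_=cv2.connectedComponentsWithStats(m.astype(np.uint8)); m=l==1+st[1:,4].argmax()
    v,u=np.nonzero(m); q=np.array([ray(c,a,b,h)[:2] for a,b in zip(u,v)]); r=cv2.minAreaRect(q.astype(np.float32)); b=cv2.boxPoints(r); e=max([b[1]-b[0],b[2]-b[1]],key=np.linalg.norm)
    print(name,np.round(r[0],4),np.round(r[1],4),'deg',round(np.degrees(np.arctan2(e[1],e[0]))%180,1),'n',m.sum(),'z',np.median(Z[m]))
yl=cv2.inRange(hsv,(20,90,40),(35,255,255))>0
zt=s['ee_pos'][2]+.0187-.036
w=yl&(Z>zt-.012)&(Z<zt+.012); rect(w,zt,'lid'); A=P[w]; k=np.linalg.lstsq(np.c_[A[:,:2],np.ones(len(A))],A[:,2],rcond=None)[0]; print('tilt',k[:2])
rect((Z>zt+.025)&(Z<zt+.055)&(np.indices(Z.shape)[0]<320),zt+.042,'handle')
```

```text
6.3 [0.51751233 0.34750622 0.1530896 ] [-1.79966426e+02 -5.59527506e-02  1.72821777e+02] [ 0.3469767  -0.219739   -0.41333848] [-0.02332629  0.04845596  0.01348918] -8.294721594102957e-06Traceback (most recent call last):
  File "<stdin>", line 12, in <module>
  File "<stdin>", line 7, in rect
ValueError: attempt to get argmax of an empty sequence
```

View pics/wrist2.png

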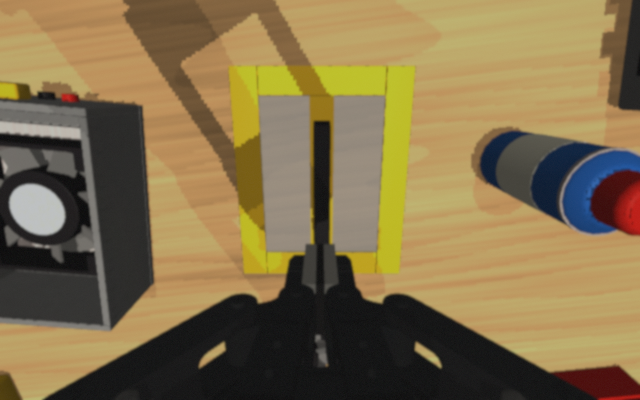

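The gap reads 0, so the grip missed the bar. I'll check where the fingers really are against the handle.

Run:
```python
from h import *
import pickle
s=ctrl.observe(); p=s['ee_pos']
def proj(c,q): 
    a=c['V'][:3,:3]@q+c['V'][:3,3]; return (a[0]/a[2]*c['fx']+c['cx'],a[1]/a[2]*c['fy']+c['cy'],a[2])
for n in ('top','scene','wrist'):
    c=pickle.load(open(n+'2.pkl','rb')); P=pts(c); print(n,'tcp px',np.round(proj(c,p),2))
    Z=P[...,2]; box=(abs(P[...,0]-.518)<.09)&(abs(P[...,1]-.347)<.07)
    hd=box&(Z>.048)&(Z<.065)&(c['frame'].max(2)<60); q=P[hd]; print(' handle n',len(q), q.min(0).round(3) if len(q) else '',q.max(0).round(3) if len(q) else '')
    fg=box&(Z>.09)&(Z<.2)
    q=P[fg]; print(' fingers n',len(q), np.percentile(q,[1,50],axis=0).round(3) if len(q) else '')
    if n=='scene': cv2.imwrite('pics/sc_crop.png',cv2.resize(c['frame'][60:220,290:490],None,fx=4,fy=3.5*4/3.5))
```

```text
top tcp px [189.35 189.47   1.05]
 handle n 111 [0.464 0.335 0.048] [0.566 0.358 0.061]
 fingers n 1 [[0.506 0.343 0.19 ]
 [0.506 0.343 0.19 ]]
scene tcp px [376.74 123.62   1.55]
 handle n 79 [0.467 0.332 0.048] [0.564 0.357 0.063]
 fingers n 29 [[0.511 0.33  0.179]
 [0.524 0.34  0.192]]
wrist tcp px [3.1803e+02 2.3799e+02 1.9000e-01]
 handle n 1791 [0.463 0.338 0.049] [0.566 0.362 0.058]
 fingers n 904 [[0.505 0.336 0.185]
 [0.507 0.35  0.194]]
```

View pics/sc_crop.png

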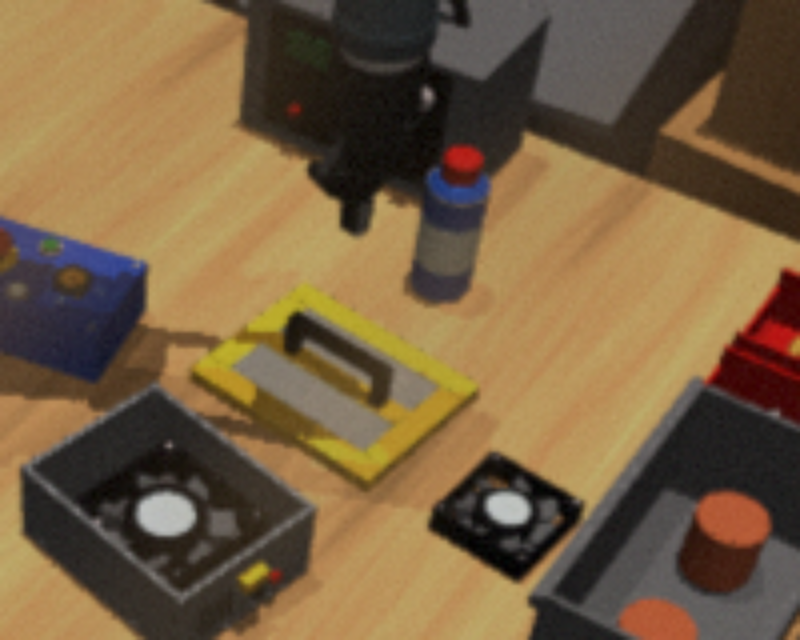

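The fingers look about 2–3 cm higher than the reported TCP. I'll measure the real tip height before trusting it.

Run:
```python
from h import *
import pickle
c=pickle.load(open('scene2.pkl','rb')); P=pts(c)
for v in range(104,126,1):
    r=[(u,*P[v,u].round(3)) for u in range(368,388) if P[v,u,2]>.1 and abs(P[v,u,0]-.517)<.05]
    if r: a=np.array(r); print(v,a[:,0].min(),a[:,0].max(),np.median(a[:,1:],0))
c=pickle.load(open('wrist2.pkl','rb')); P=pts(c)
for v in range(238,300,6):
    a=P[v,308:334]; a=a[a[:,2]>.1]; print('w',v,len(a),np.median(a,0).round(3) if len(a) else '')
t=pickle.load(open('top2.pkl','rb')); 
s=ctrl.observe(); print(s['ee_pos'],s['joints'])
```

```text
104 368.0 387.0 [0.527 0.329 0.252]
105 369.0 385.0 [0.524 0.328 0.248]
106 369.0 385.0 [0.524 0.331 0.242]
107 370.0 385.0 [0.526 0.319 0.24 ]
108 371.0 384.0 [0.527  0.318  0.2325]
109 373.0 383.0 [0.528 0.318 0.235]
110 375.0 383.0 [0.528 0.335 0.223]
111 376.0 383.0 [0.529  0.337  0.2165]
112 375.0 383.0 [0.525 0.338 0.208]
113 375.0 382.0 [0.5225 0.3365 0.205 ]
114 375.0 382.0 [0.5235 0.3385 0.2005]
115 375.0 382.0 [0.5235 0.337  0.196 ]
116 375.0 382.0 [0.525  0.3395 0.1925]
117 376.0 382.0 [0.526 0.339 0.189]
118 377.0 380.0 [0.525  0.3395 0.1845]
119 379.0 379.0 [0.526 0.342 0.18 ]
w 238 0 
w 244 0 
w 250 26 [0.506 0.35  0.19 ]
w 256 26 [0.506 0.35  0.196]
w 262 26 [0.506 0.35  0.201]
w 268 26 [0.506 0.35  0.206]
w 274 26 [0.506 0.35  0.211]
w 280 26 [0.506 0.35  0.215]
w 286 26 [0.507 0.35  0.218]
w 292 26 [0.506 0.35  0.224]
w 298 26 [0.506 0.349 0.227]
[0.51707926 0.34731248 0.15218673] [ 4.01195055e-01  3.32721464e-01  1.52387530e+00  1.48191325e-05
  1.28785566e+00 -1.04430642e+00]
```

In both views the shut fingertips sit about 30 mm above the reported TCP: wrist about 0.188, scene about 0.182, TCP 0.153. So the real tip is offset by about -0.031 m along the tool axis. The lid hasn't moved. I'll open and go down with that correction, watching the force.

Request:
arm_command:
  steps: "0 0 2 0 0 0; 0 0 2 0 0 0; 0 0 2 0 0 0; 0 0 2 0 0 0; 0 0 2 0 0 0; 0 0 2 0 0 0; 0 0 0.5 0 0 0; 0 0 0 0 0 0"
  jaw: 0

```text
t: 7.25
ee_pos: [0.5168, 0.3472, 0.0272]
eef_rot: [-3.14, -0.003, 3.016]
force: [-0.3, -0.3, 0.6]
finger_gap: 0.0856
```

Request:
arm_command:
  steps: "0 0 0.7 0 0 0; 0 0 0.7 0 0 0; 0 0 0.6 0 0 0; 0 0 0.5 0 0 0; 0 0 0 0 0 0; 0 0 0 0 0 0"

```text
t: 7.85
ee_pos: [0.518, 0.3477, 0.0038]
eef_rot: [-3.142, -0.0, 3.016]
force: [0.8, 0.3, -0.7]
finger_gap: 0.0854
```

Request:
arm_command:
  steps: "0 0 0 0 0 0; 0 0 0 0 0 0; 0 0 0 0 0 0; 0 0 0 0 0 0; 0 0 0 0 0 0; 0 0 0 0 0 0; 0 0 0 0 0 0; 0 0 0 0 0 0"
  jaw: 255
  newtons: 40

```text
t: 8.65
ee_pos: [0.5182, 0.3478, 0.0041]
eef_rot: [3.141, 0.0, 3.016]
force: [-0.3, 0.9, 3.1]
finger_gap: 0.0133
```

The gap is now 13.3 mm, so the bar is held. Lifting.

Request:
arm_command:
  steps: "0 0 -0.5 0 0 0; 0 0 -1.5 0 0 0; 0 0 -2.5 0 0 0; 0 0 -3 0 0 0; 0 0 -3 0 0 0; 0 0 -1.5 0 0 0; 0 0 -0.5 0 0 0; 0 0 0 0 0 0"

```text
t: 9.45
ee_pos: [0.518, 0.3477, 0.1291]
eef_rot: [3.141, 0.0, 3.016]
force: [0.1, 0.3, -2.9]
finger_gap: 0.0134
```

Run:
```python
from h import *
import pickle
s=ctrl.observe(); print(s['t'],s['ee_pos'],np.degrees(s['eef_rot']),s['force'],s['finger_gap'])
c=cam('wrist'); pickle.dump(c,open('w3.pkl','wb')); cv2.imwrite('pics/w3.png',c['frame'])
P=pts(c); Z=P[...,2]; hsv=cv2.cvtColor(c['frame'],cv2.COLOR_BGR2HSV)
zt=.015+s['ee_pos'][2]-.0041; m=(abs(Z-zt)<.012); print('zt',zt,m.sum(),np.median(Z[m]))
A=P[m]; k=np.linalg.lstsq(np.c_[A[:,:2],np.ones(len(A))],A[:,2],rcond=None)[0]; print('tilt',k[:2])
n,l,st,_=cv2.connectedComponentsWithStats(m.astype(np.uint8)); m=l==1+st[1:,4].argmax()
v,u=np.nonzero(m); q=np.array([ray(c,a,b,zt)[:2] for a,b in zip(u,v)]); r=cv2.minAreaRect(q.astype(np.float32)); print(r,u.min(),u.max(),v.min(),v.max())
```

```text
9.45 [0.51801596 0.347735   0.12913205] [1.79986055e+02 2.44536428e-02 1.72823609e+02] [ 0.07844229  0.3211658  -2.88851826] 0.013372060231982792
zt 0.1400320540937524 79741 0.13876423979868374
tilt [-0.00421198 -0.00201232]
((0.4889358878135681, 0.35227859020233154), (0.1610872894525528, 0.14362694323062897), 82.83472442626953) 136 503 35 315
```

View pics/w3.png

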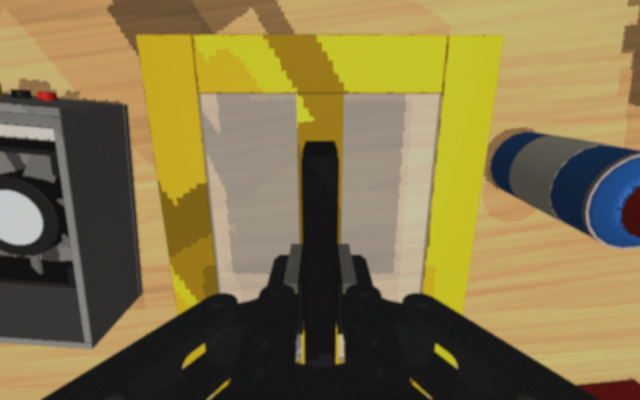

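The lid hangs level (tilt under 0.005 rad) and its centre is within 1 mm of the TCP. Moving it over the box.

```bash
python3 -c "
from h import *
plan([((.5067,.0973,.12),167.8,8),((.5067,.0973,.093),167.8,4)])"
```

```text
-0.26 -3.12 0.1 -0 -0 0.6; -0.29 -3.11 0.1 -0 -0 0.7; -0.33 -3.12 0.1 -0 -0 0.6; -0.36 -3.1 0.1 -0 -0 0.6; -0.4 -3.11 0.1 -0 -0 0.6; -0.42 -3.1 0.1 -0 -0.1 0.7; -0.47 -3.09 0.11 -0 0 0.6; -0.5 -3.09 0.1 -0 0 0.6
0 -0 0.67 -0 0 0; 0 -0 0.68 -0 0 0; 0 -0 0.67 -0 0 0; 0 -0 0.68 -0 0 0
```

Request:
arm_command:
  steps: "-0.26 -3.1 0.1 0 0 0.6; -0.29 -3.1 0.1 0 0 0.6; -0.33 -3.1 0.1 0 0 0.6; -0.36 -3.1 0.1 0 0 0.6; -0.4 -3.1 0.1 0 0 0.6; -0.42 -3.1 0.1 0 0 0.7; -0.47 -3.1 0.1 0 0 0.7; -0.5 -3.1 0.1 0 0 0.6"

```text
t: 10.3
ee_pos: [0.5061, 0.0969, 0.1189]
eef_rot: [-3.141, -0.004, 2.929]
force: [-0.1, -1.5, -3.1]
finger_gap: 0.0132
```

Request:
arm_command:
  steps: "0 0 0.7 0 0 0; 0 0 0.7 0 0 0; 0 0 0.7 0 0 0; 0 0 0.5 0 0 0; 0 0 0 0 0 0; 0 0 0 0 0 0"

```text
t: 10.9
ee_pos: [0.5076, 0.0987, 0.0947]
eef_rot: [-3.142, -0.0, 2.93]
force: [0.6, -0.2, -3.1]
finger_gap: 0.0129
```

Run:
```python
from h import *
import pickle
s=ctrl.observe(); print(s['t'],s['ee_pos'],np.degrees(s['eef_rot']),s['force'],s['finger_gap'])
for n in ('wrist','scene','top'): c=cam(n); pickle.dump(c,open(n+'4.pkl','wb'))
c=pickle.load(open('top4.pkl','rb')); P=pts(c); Z=P[...,2]
b=(abs(P[...,0]-.507)<.15)&(abs(P[...,1]-.097)<.15)
s4=pickle.load(open('scene4.pkl','rb'))['frame'][130:235,275:390]; w4=pickle.load(open('wrist4.pkl','rb'))['frame']
cv2.imwrite('pics/h4.png',np.hstack([cv2.resize(s4,(438,400),interpolation=cv2.INTER_CUBIC),cv2.resize(w4[0:400,140:500],(360,400))]))
plan([((.5067,.0973,.093),167.8,1)])
```

```text
10.9 [0.50761914 0.09867762 0.09467378] [-1.79997818e+02 -2.67253095e-02  1.67889460e+02] [ 0.60315984 -0.15088529 -3.07539008] 0.012889206791148716
0.11 -0.13 0.23 0 0 0.1
```

View pics/h4.png

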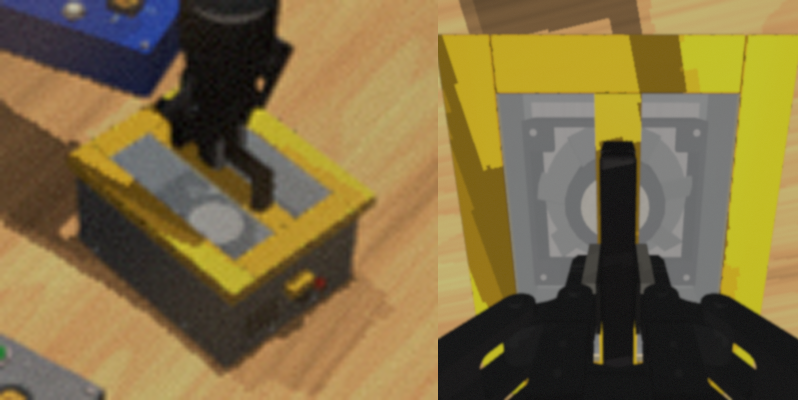

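The lid hovers over the box with no visible offset. I'll correct 1 mm and lower gently.

Request:
arm_command:
  steps: "0.1 -0.1 0.3 0 0 0; 0 0 0.3 0 0 0; 0 0 0.3 0 0 0; 0 0 0.3 0 0 0; 0 0 0.2 0 0 0; 0 0 0 0 0 0"

```text
t: 11.65
ee_pos: [0.5063, 0.0972, 0.0804]
eef_rot: [-3.141, -0.001, 2.929]
force: [0.2, -0.1, -2.6]
finger_gap: 0.013
```

It is 4 mm below rim contact with no side force, so the skirt is around the walls.

Request:
arm_command:
  steps: "0 0 0.2 0 0 0; 0 0 0.2 0 0 0; 0 0 0.15 0 0 0; 0 0 0.1 0 0 0; 0 0 0.05 0 0 0; 0 0 0 0 0 0; 0 0 0 0 0 0"

```text
t: 12.35
ee_pos: [0.5065, 0.0973, 0.0741]
eef_rot: [-3.142, -0.0, 2.929]
force: [-2.3, -1.1, 1.3]
finger_gap: 0.0132
```

The force changed sign from -2.9 to +1.3 N at exactly the expected height, so the lid is seated. Releasing.

Request:
arm_command:
  steps: "0 0 0 0 0 0; 0 0 0 0 0 0; 0 0 0 0 0 0; 0 0 0 0 0 0; 0 0 0 0 0 0; 0 0 0 0 0 0"
  jaw: 0

```text
t: 12.95
ee_pos: [0.5066, 0.0973, 0.0739]
eef_rot: [3.142, 0.0, 2.929]
force: [-0.4, -0.1, 0.8]
finger_gap: 0.0854
```

Request:
arm_command:
  steps: "0 0 -0.5 0 0 0; 0 0 -1.5 0 0 0; 0 0 -2.5 0 0 0; 0 0 -3.5 0 0 0; 0 0 -4 0 0 0; 0 0 -2 0 0 0; 0 0 0 0 0 0"

```text
t: 13.65
ee_pos: [0.509, 0.0972, 0.2183]
eef_rot: [3.14, 0.008, 2.929]
force: [0.3, -0.2, 0.1]
finger_gap: 0.0852
```

Run:
```python
from h import *
import pickle
s=ctrl.observe(); print(s['t'],s['ee_pos'],s['force'],s['finger_gap'])
c=cam('wrist'); pickle.dump(c,open('w5.pkl','wb'))
P=pts(c); Z=P[...,2]; b=(abs(P[...,0]-.507)<.14)&(abs(P[...,1]-.097)<.13)
m=b&(abs(Z-.085)<.01); A=P[m]; k,res,_,_=np.linalg.lstsq(np.c_[A[:,:2]-[.507,.097],np.ones(len(A))],A[:,2],rcond=None); print('top plane',k,m.sum())
m2=b&(Z>.112)&(Z<.14)&(np.indices(Z.shape)[0]<300)
for mm,h in((m,.085),(m2,.127)):
    n,l,st,_=cv2.connectedComponentsWithStats(mm.astype(np.uint8)); mm=l==1+st[1:,4].argmax()
    v,u=np.nonzero(mm); q=np.array([ray(c,a,d,h)[:2] for a,d in zip(u,v)]); print(cv2.minAreaRect(q.astype(np.float32)),np.median(Z[mm]))
cv2.imwrite('pics/w5.png',c['frame'])
# way to stand
plan([((.46,.0,.2),178,8),((.479,-.399,.16),187.7,10)])
```

```text
13.65 [0.50903601 0.09723222 0.21826826] [ 0.26768081 -0.23384115  0.12800604] 0.08515795966241364
top plane [-0.00162674  0.00075806  0.08379596] 34489
((0.5057768225669861, 0.09826294332742691), (0.16198955476284027, 0.200086772441864), 77.82890319824219) 0.08381360257674336
((0.5048791170120239, 0.0984245091676712), (0.013700244948267937, 0.10877714306116104), 77.96747589111328) 0.12586565914572131
0.33 -1.31 0.19 0 0 -1.3; 0.35 -1.31 0.2 0 0.1 -1.2; 0.39 -1.3 0.2 0 -0 -1.3; 0.41 -1.29 0.19 0 0 -1.3; 0.44 -1.28 0.2 0 0 -1.3; 0.47 -1.27 0.19 0 0.1 -1.2; 0.5 -1.26 0.2 0 -0 -1.3; 0.53 -1.25 0.2 0 0 -1.3
-0.33 -3.98 0.4 0 0 -1; -0.26 -3.99 0.4 0 0 -0.9; -0.19 -3.99 0.4 0 0 -1; -0.13 -3.99 0.39 0 0 -1; -0.05 -3.99 0.4 0 0 -0.9; 0 -4 0.4 0 0 -1; 0.08 -3.99 0.4 0 0 -1; 0.15 -3.99 0.4 0 0 -0.9
0.21 -3.99 0.4 0 0 -1; 0.27 -3.99 0.39 0 0 -1
```

View pics/w5.png

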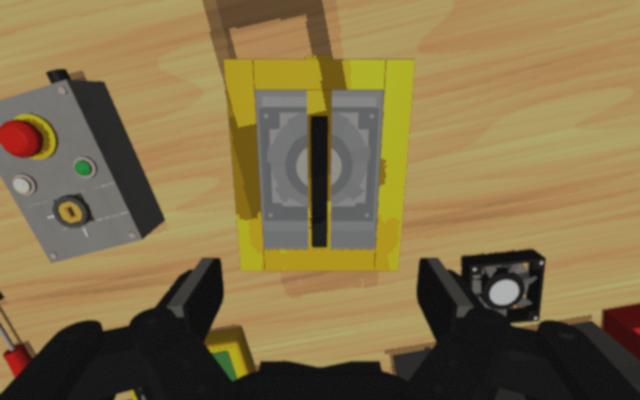

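The lid is seated, level and square: plane height 0.084, tilt under 0.002, and 77.9° vs box 77.8°. The spare fan and tools haven't moved. Heading to the key stand.

```bash
python3 -c "
from h import *
plan([((.465,-.397,.16),187.7,14)])"
```

```text
-0.44 -3.52 0.4 0 0 -1.4; -0.36 -3.52 0.4 -0 0 -1.4; -0.28 -3.53 0.39 -0 0 -1.5; -0.18 -3.54 0.4 -0 0.1 -1.4; -0.09 -3.55 0.4 -0 -0 -1.4; -0.01 -3.54 0.4 -0 -0 -1.4; 0.08 -3.54 0.39 -0 0 -1.4; 0.17 -3.54 0.4 -0 0 -1.5
0.25 -3.54 0.4 -0 0 -1.4; 0.35 -3.52 0.4 -0 0.1 -1.4; 0.43 -3.52 0.39 -0 -0 -1.4; 0.51 -3.51 0.4 -0 -0 -1.4; 0.6 -3.49 0.4 -0 0 -1.5; 0.7 -3.47 0.4 -0 0 -1.4
```

Request:
arm_command:
  steps: "-0.44 -3.5 0.4 0 0 -1.4; -0.36 -3.5 0.4 0 0 -1.4; -0.28 -3.5 0.4 0 0 -1.5; -0.18 -3.5 0.4 0 0 -1.4; -0.09 -3.6 0.4 0 0 -1.4; 0 -3.6 0.4 0 0 -1.4; 0.08 -3.6 0.4 0 0 -1.4; 0.17 -3.6 0.4 0 0 -1.5"

```text
t: 14.5
ee_pos: [0.4806, -0.1871, 0.1799]
eef_rot: [3.14, -0.002, 3.129]
force: [0.3, 0.3, 0.7]
finger_gap: 0.0853
```

Request:
arm_command:
  steps: "0.25 -3.5 0.4 0 0 -1.4; 0.35 -3.5 0.4 0 0 -1.4; 0.43 -3.5 0.4 0 0 -1.4; 0.51 -3.5 0.4 0 0 -1.4; 0.6 -3.5 0.4 0 0 -1.5; 0.7 -3.5 0.4 0 0 -1.4; 0 0 0 0 0 0; 0 0 0 0 0 0"

```text
t: 15.3
ee_pos: [0.4625, -0.3971, 0.1557]
eef_rot: [3.138, -0.002, -3.009]
force: [-0.1, 0.6, -0.5]
finger_gap: 0.0851
```

```bash
cat > meas.py <<'E'
from h import *
s=ctrl.observe(); print(s['t'],s['ee_pos'],np.degrees(s['eef_rot'])[2])
c=cam('wrist'); P=pts(c); Z=P[...,2]; h=cv2.cvtColor(c['frame'],cv2.COLOR_BGR2HSV); cv2.imwrite('pics/w6.png',c['frame'])
red=(cv2.inRange(h,(0,130,60),(7,255,255))>0)|(cv2.inRange(h,(173,130,60),(180,255,255))>0)
X,Y=P[...,0],P[...,1]
m=red&(abs(X-.48)<.04)&(abs(Y+.397)<.03)&(Z>.055)&(Z<.1)
top=m&(Z>np.percentile(Z[m],99)-.006)
for k,hh,n in((top,.084,'bowtop'),((Z>.034)&(Z<.046)&(abs(X-.527)<.11)&(abs(Y+.392)<.05),.042,'stand')):
    v,u=np.nonzero(k); q=np.array([ray(c,a,b,hh)[:2] for a,b in zip(u,v)]); print(n,len(q),cv2.minAreaRect(q.astype(np.float32)),'z',np.median(Z[k]),'pix',u.mean(),v.mean(),u.min(),u.max(),v.min(),v.max())
E
python3 meas.py
```

```text
15.3 [ 0.46252037 -0.39706504  0.15570852] -172.3823738807133
bowtop 452 ((0.4766177833080292, -0.397495836019516), (0.029717450961470604, 0.009439012035727501), 7.508725166320801) z 0.08245048859938234 pix 314.99778761061947 216.46902654867256 309 321 198 234
stand 5705 ((0.5253084301948547, -0.39097803831100464), (0.1603061556816101, 0.043833229690790176), 7.6282429695129395) z 0.0409584495676124 pix 315.6042068361087 237.98475021910605 291 340 166 322
```

```bash
python3 -c "
from h import *
plan([((.4777,-.3980,.07),187.6,6),((.4777,-.3980,.03),187.6,4)])"
```

```text
-0.24 -0.06 1.44 0 -0 0; -0.24 -0.07 1.43 0.1 -0 0; -0.25 -0.06 1.44 -0 -0 0; -0.24 -0.06 1.44 0 -0.1 0.1; -0.24 -0.06 1.43 0 0 -0; -0.24 -0.06 1.44 0.1 0 -0; 0 0 1 -0 0 -0; 0 0 1 -0 0 -0
0 0 1 -0 0 -0; 0.01 0 1 -0 0 -0
```

Request:
arm_command:
  steps: "-0.24 -0.06 1.4 0 0 0; -0.24 -0.06 1.4 0 0 0; -0.24 -0.06 1.4 0 0 0; -0.24 -0.06 1.4 0 0 0; -0.24 -0.06 1.4 0 0 0; -0.24 -0.06 1.4 0 0 0; 0 0 0 0 0 0; 0 0 0 0 0 0"

```text
t: 16.15
ee_pos: [0.4783, -0.3991, 0.0734]
eef_rot: [3.141, -0.0, -3.007]
force: [0.9, 0.4, 0.9]
finger_gap: 0.0854
```

Request:
arm_command:
  steps: "0 0 1.2 0 0 0; 0 0 1.2 0 0 0; 0 0 1 0 0 0; 0 0 0.8 0 0 0; 0 0 0 0 0 0; 0 0 0 0 0 0"

```text
t: 16.75
ee_pos: [0.4783, -0.3992, 0.0316]
eef_rot: [3.141, -0.0, -3.007]
force: [-0.3, 0.2, 0.4]
finger_gap: 0.0855
```

```bash
python3 -c "
from h import *
s=ctrl.observe(); print(s['ee_pos'],s['force'])
plan([((.4777,-.3980,.028),187.6,1)])"
```

```text
[ 0.47833482 -0.39920065  0.03163488] [-0.34157701  0.15917768  0.4296057 ]
0.05 0.13 0.36 0 -0 0.1
```

Request:
arm_command:
  steps: "0 0.1 0.3 0 0 0; 0 0 0 0 0 0; 0 0 0 0 0 0"

```text
t: 17.05
ee_pos: [0.4784, -0.3984, 0.0292]
eef_rot: [-3.141, 0.0, -3.007]
force: [0.4, -1.2, 0.0]
finger_gap: 0.086
```

Request:
arm_command:
  steps: "0 0 0 0 0 0; 0 0 0 0 0 0; 0 0 0 0 0 0; 0 0 0 0 0 0; 0 0 0 0 0 0; 0 0 0 0 0 0; 0 0 0 0 0 0; 0 0 0 0 0 0"
  jaw: 255
  newtons: 80

```text
t: 17.85
ee_pos: [0.4784, -0.3985, 0.0291]
eef_rot: [-3.141, 0.0, -3.007]
force: [-0.3, -0.1, 2.0]
finger_gap: 0.0084
```

The gap is 8.4 mm, so the bow is held. Lift, then stop beside the control box for a close keyway measurement.

Request:
arm_command:
  steps: "0 0 -0.3 0 0 0; 0 0 -1 0 0 0; 0 0 -2 0 0 0; 0 0 -3 0 0 0; 0 0 -3 0 0 0; 0 0 -2 0 0 0; 0 0 -0.5 0 0 0; 0 0 0 0 0 0"

```text
t: 18.65
ee_pos: [0.4786, -0.3986, 0.1479]
eef_rot: [-3.14, 0.001, -3.007]
force: [-0.6, -0.2, -0.7]
finger_gap: 0.0085
```

```bash
python3 -c "
from h import *
s=ctrl.observe(); print(s['t'],s['ee_pos'],s['force'],s['finger_gap'])
plan([((.46,-.235,.155),183,8)])"
```

```text
18.65 [ 0.47857322 -0.39859107  0.14794512] [-0.56877068 -0.18320781 -0.69201811] 0.008493475129357981
-0.04 2.06 -0.09 -0 0 0.6; -0.03 2.06 -0.09 -0 0 0.6; -0 2.05 -0.09 -0 0 0.6; 0.02 2.06 -0.09 -0 0 0.6; 0.04 2.06 -0.1 -0 0 0.6; 0.06 2.06 -0.09 -0.1 0 0.5; 0.08 2.05 -0.08 0 0.1 0.6; 0.11 2.06 -0.09 0 -0 0.6
```

Request:
arm_command:
  steps: "0 2 -0.1 0 0 0.6; 0 2 -0.1 0 0 0.6; 0 2 -0.1 0 0 0.6; 0 2 -0.1 0 0 0.6; 0 2 -0.1 0 0 0.6; 0.1 2.1 -0.1 0 0 0.6; 0.1 2.1 -0.1 0 0 0.6; 0.1 2.1 -0.1 0 0 0.5"

```text
t: 19.45
ee_pos: [0.4581, -0.2346, 0.153]
eef_rot: [3.139, -0.003, -3.089]
force: [-0.3, 0.4, 0.2]
finger_gap: 0.0083
```

Request:
arm_command:
  steps: "0 0 0 0 0 0; 0 0 0 0 0 0"

```text
t: 19.65
ee_pos: [0.4589, -0.2359, 0.1538]
eef_rot: [3.141, -0.001, -3.088]
force: [-0.3, 0.3, 0.2]
finger_gap: 0.0089
```

```bash
cat > m2.py <<'E'
from h import *
import pickle,sys
s=ctrl.observe(); print(s['t'],s['ee_pos'],np.degrees(s['eef_rot']))
for n in ('wrist','top'):
    c=cam(n); pickle.dump(c,open(n+'7.pkl','wb')); cv2.imwrite(f'pics/{n}7.png',c['frame'])
    P=pts(c); Z=P[...,2]; X,Y=P[...,0],P[...,1]; h=cv2.cvtColor(c['frame'],cv2.COLOR_BGR2HSV)
    near=(abs(X-.495)<.022)&(abs(Y+.164)<.022)&(abs(Z-.063)<.015)
    br=near&(cv2.inRange(h,(14,100,70),(32,255,255))>0)
    ct=(abs(X-.461)<.12)&(abs(Y+.165)<.09)&(Z>.049)&(Z<.063)
    rd=cv2.inRange(h,(0,150,60),(7,255,255))>0; rd=rd&(abs(X-.415)<.03)&(abs(Y+.167)<.03)&(Z>.078)&(Z<.092)
    for k,hh,nm in((br,.064,'brass'),(ct,.058,'ctl'),(rd,.085,'button')):
        if not k.any(): print(n,nm,'none'); continue
        q_,l,st,_=cv2.connectedComponentsWithStats(k.astype(np.uint8)); k=l==1+st[1:,4].argmax()
        v,u=np.nonzero(k); q=np.array([ray(c,a,b,hh)[:2] for a,b in zip(u,v)]).astype(np.float32); r=cv2.minAreaRect(q); print(n,nm,len(q),'circ',np.round(cv2.minEnclosingCircle(q),4) if 0 else np.round(cv2.minEnclosingCircle(q)[0],4),'rect',np.round(r[0],4),np.round(r[1],4),round(r[2],1),'z',np.median(Z[k]).round(4),'pix',u.min(),u.max(),v.min(),v.max())
    if n=='wrist':
        red=(cv2.inRange(h,(0,130,50),(7,255,255))>0)|(cv2.inRange(h,(173,130,50),(180,255,255))>0)
        k=red&(Z>.1); print('key red px',k.sum(), [ (a.min(),a.max()) for a in np.nonzero(k)] if k.any() else '')
E
python3 m2.py
```

```text
19.65 [ 0.45887704 -0.23586481  0.15378439] [ 1.79943118e+02 -8.23910026e-02 -1.76921504e+02]
wrist brass 595 circ [ 0.4945 -0.1644] rect [ 0.4941 -0.1644] [0.0231 0.0239] 3.0 z 0.0629 pix 386 414 224 249
wrist ctl 21182 circ [ 0.4594 -0.1664] rect [ 0.4595 -0.1666] [0.1683 0.1101] 3.0 z 0.0572 pix 335 481 90 284
wrist button 1529 circ [ 0.4138 -0.171 ] rect [ 0.4135 -0.1708] [0.0308 0.0318] 3.1 z 0.0826 pix 390 434 123 166
key red px 1964 [(np.int64(128), np.int64(369)), (np.int64(187), np.int64(418))]
top brass 46 circ [ 0.4938 -0.1646] rect [ 0.4937 -0.1645] [0.0187 0.0219] 1.6 z 0.0638 pix 360 367 202 208
top ctl 1280 circ [ 0.4605 -0.1677] rect [ 0.4605 -0.1665] [0.168  0.1099] 1.6 z 0.0579 pix 346 381 189 243
top button 46 circ [ 0.4161 -0.166 ] rect [ 0.4177 -0.1638] [0.0174 0.0285] 54.1 z 0.0827 pix 360 368 226 234
```

View pics/wrist7.png

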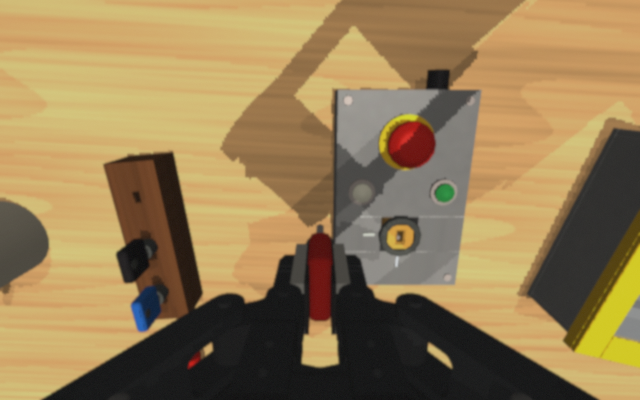

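The stand's red slot is empty. The key is in the fingers (320,275), centred and upright, and the keyway is clear at (400,237). I'll check the key's offset along the bow from its near face.

Run:
```python
from h import *
import pickle
c=pickle.load(open('wrist7.pkl','rb')); P=pts(c); Z=P[...,2]; h=cv2.cvtColor(c['frame'],cv2.COLOR_BGR2HSV)
red=(cv2.inRange(h,(0,130,40),(7,255,255))>0)|(cv2.inRange(h,(173,130,40),(180,255,255))>0)
red[:,:295]=0; red[:,345:]=0
p=np.array([.45888,-.23586,.15378]); R=Ro.from_euler('xyz',np.radians([180,0,-176.92]))
for v in range(222,325,6):
    k=np.nonzero(red[v]&(Z[v]>.1))[0]
    g=np.nonzero(Z[v,300:340]>.1)[0]+300
    if len(k): q=R.inv().apply(P[v,k]-p)*1000; print('red',v,k.min(),k.max(),np.median(q,0).round(1),q[[0,-1],1].round(1))
    elif len(g): q=R.inv().apply(P[v,g]-p)*1000; print('oth',v,g.min(),g.max(),np.median(q,0).round(1))
for d in (-12,12):
    pass
```

```text
oth 222 335 335 [  75.9    0.7 -171.1]
oth 228 316 322 [4.2 0.7 3.8]
red 234 316 324 [ 14.4   1.1 -28.3] [-0.7  3. ]
red 240 309 330 [ 14.3   0.9 -34.9] [-4.   5.8]
red 246 309 331 [ 14.    1.1 -40.3] [-3.8  6. ]
red 252 308 331 [ 14.    0.9 -46.1] [-4.1  5.8]
red 258 308 332 [ 13.8   1.1 -51.1] [-3.8  6.1]
red 264 308 332 [ 12.5   1.1 -53.7] [-3.7  5.9]
red 270 308 331 [  9.7   0.9 -53.3] [-3.6  5.3]
red 276 309 331 [  7.3   1.1 -53.9] [-3.4  5.2]
red 282 309 331 [  4.4   1.1 -53.5] [-3.4  5.1]
red 288 309 331 [  1.6   1.1 -53.5] [-3.4  5.1]
red 294 309 331 [ -1.2   1.1 -53.4] [-3.4  5.1]
red 300 309 330 [ -3.7   0.9 -53.9] [-3.4  5.1]
red 306 309 330 [ -6.5   0.9 -53.9] [-3.4  5.2]
red 312 309 330 [ -9.3   0.9 -54. ] [-3.4  5.1]
red 318 311 327 [-12.4   0.7 -53.8] [-2.7  4. ]
oth 324 300 339 [ -5.9   0.9 -65.9]
```

```bash
python3 -c "
from h import *
plan([((.4938,-.1652,.14),183.0,4),((.4938,-.1652,.09),183.0,4)])"
```

```text
-0.96 1.74 0.36 0 -0 0; -0.96 1.74 0.35 0 -0 0; -0.96 1.75 0.36 0 -0 0; -0.95 1.74 0.35 0 -0 0; -0 -0 1.25 0 -0 0; -0 -0 1.25 0 -0 0; -0.01 -0 1.25 0 -0 0; 0 -0 1.25 0 -0 0
```

Request:
arm_command:
  steps: "-0.96 1.74 0.3 0 0 0; -0.96 1.74 0.3 0 0 0; -0.96 1.74 0.3 0 0 0; -0.96 1.74 0.3 0 0 0; 0 0 1.2 0 0 0; 0 0 1.2 0 0 0; 0 0 1.2 0 0 0; 0 0 1 0 0 0"

```text
t: 20.55
ee_pos: [0.4932, -0.1654, 0.0952]
eef_rot: [3.141, -0.001, -3.09]
force: [0.2, 0.7, 0.4]
finger_gap: 0.0088
```

Request:
arm_command:
  steps: "0 0 0 0 0 0; 0 0 0 0 0 0; 0 0 0 0 0 0"

```text
t: 20.85
ee_pos: [0.4944, -0.1653, 0.0974]
eef_rot: [-3.141, 0.001, -3.089]
force: [1.0, -0.6, 0.2]
finger_gap: 0.0089
```

```bash
python3 -c "
from h import *
s=ctrl.observe(); print(s['t'],s['ee_pos'],np.degrees(s['eef_rot']),s['force'],s['finger_gap'])
plan([((.4938,-.1652,.085),183.0,1)])"
```

```text
20.85 [ 0.49442004 -0.1652761   0.09739018] [-1.79968008e+02  4.51754498e-02 -1.76996977e+02] [ 1.01602534 -0.59284449  0.21298748] 0.008937553821111215
0.06 0.01 1.24 -0 0 0
```

Request:
arm_command:
  steps: "0.05 0 0.5 0 0 0; 0 0 0.5 0 0 0; 0 0 0.4 0 0 0; 0 0 0 0 0 0; 0 0 0.2 0 0 0; 0 0 0.2 0 0 0; 0 0 0.2 0 0 0; 0 0 0 0 0 0"

```text
t: 21.65
ee_pos: [0.4934, -0.1647, 0.0766]
eef_rot: [3.141, -0.0, -3.089]
force: [-0.0, -0.2, -0.9]
finger_gap: 0.0085
```

The tip is about 4.5 mm below the face with no force, so it has entered the slot. Pressing on in small wiggling steps.

Request:
arm_command:
  steps: "0 0 0.2 0 0 0; 0 0 0.2 0 0 0; 0 0 0.15 0 0 2; 0 0 0.15 0 0 -4; 0 0 0.15 0 0 4; 0 0 0.15 0 0 -4; 0 0 0 0 0 2; 0 0 0 0 0 0"

```text
t: 22.45
ee_pos: [0.4939, -0.1652, 0.0671]
eef_rot: [-3.141, 0.001, -3.089]
force: [0.1, -1.0, 0.1]
finger_gap: 0.0083
```

Request:
arm_command:
  steps: "0 0 0.15 0 0 2; 0 0 0.15 0 0 -4; 0 0 0.15 0 0 4; 0 0 0.15 0 0 -4; 0 0 0.15 0 0 4; 0 0 0.15 0 0 -4; 0 0 0 0 0 2; 0 0 0 0 0 0"

```text
t: 23.25
ee_pos: [0.4941, -0.1658, 0.059]
eef_rot: [-3.14, 0.001, -3.089]
force: [-1.4, -1.7, 6.3]
finger_gap: 0.0083
```

Request:
arm_command:
  steps: "0 0 0.15 0 0 3; 0 0 0.15 0 0 -6; 0 0 0.15 0 0 6; 0 0 0.15 0 0 -6; 0 0 0.1 0 0 6; 0 0 0 0 0 -6; 0 0 0 0 0 3; 0 0 0 0 0 0"

```text
t: 24.05
ee_pos: [0.4941, -0.1659, 0.0523]
eef_rot: [-3.14, 0.001, -3.089]
force: [-3.3, -1.7, 9.7]
finger_gap: 0.0082
```

Request:
arm_command:
  steps: "0 0 0.1 0 0 3; 0 0 0.05 0 0 -6; 0 0 0 0 0 6; 0 0 0 0 0 -6; 0 0 0 0 0 3; 0 0 0 0 0 0"

```text
t: 24.65
ee_pos: [0.4942, -0.1659, 0.051]
eef_rot: [-3.14, 0.001, -3.089]
force: [-3.7, -0.3, 11.1]
finger_gap: 0.0087
```

Run:
```python
from h import *
import pickle
s=ctrl.observe(); print(s['t'],s['ee_pos'],np.degrees(s['eef_rot']),s['force'],s['ft_torque'])
c=cam('wrist'); pickle.dump(c,open('w8.pkl','wb')); P=pts(c); Z=P[...,2]; h=cv2.cvtColor(c['frame'],cv2.COLOR_BGR2HSV)
red=(cv2.inRange(h,(0,130,40),(7,255,255))>0)|(cv2.inRange(h,(173,130,40),(180,255,255))>0)
R=Ro.from_euler('xyz',s['eef_rot'])
for v in range(228,325,6):
    k=np.nonzero(red[v,295:345]&(Z[v,295:345]>.07))[0]+295
    if len(k): q=R.inv().apply(P[v,k]-s['ee_pos'])*1000; print(v,k.min(),k.max(),np.median(q,0).round(1),np.median(P[v,k],0).round(4))
cv2.imwrite('pics/w8.png',c['frame'][150:340,220:500])
```

```text
24.65 [ 0.49416506 -0.16590972  0.05098998] [-1.79882976e+02  5.17088195e-02 -1.76986713e+02] [-3.70908688 -0.26341397 11.06512256] [-0.22745397  0.82133247  0.00833435]
234 313 325 [ 14.5   0.7 -28.5] [ 0.4795 -0.1659  0.0794]
240 309 330 [ 14.2   0.9 -34.5] [ 0.4799 -0.1657  0.0854]
246 309 331 [ 14.3   1.1 -40.8] [ 0.48   -0.1655  0.0918]
252 308 331 [ 14.    0.9 -46. ] [ 0.48   -0.1657  0.097 ]
258 308 332 [ 13.9   1.1 -51. ] [ 0.4801 -0.1654  0.102 ]
264 307 332 [ 12.3   0.9 -53.1] [ 0.4817 -0.1655  0.104 ]
270 308 331 [  9.9   0.9 -53.6] [ 0.4841 -0.1654  0.1046]
276 308 331 [  7.4   0.9 -53.8] [ 0.4866 -0.1653  0.1047]
282 309 331 [  4.5   1.1 -53.5] [ 0.4895 -0.1649  0.1045]
288 309 331 [  1.7   1.1 -53.4] [ 0.4922 -0.1648  0.1044]
294 309 331 [ -0.8   1.1 -53.8] [ 0.4949 -0.1647  0.1048]
300 309 330 [ -3.7   0.9 -53.6] [ 0.4978 -0.1647  0.1046]
306 309 330 [ -6.6   0.9 -53.7] [ 0.5006 -0.1645  0.1047]
312 309 330 [ -9.4   0.9 -53.7] [ 0.5034 -0.1644  0.1047]
318 311 328 [-12.2   0.9 -53.8] [ 0.5064 -0.1643  0.1048]
```

The key hasn't slipped in the hand, and the bow top at 0.105 (0.106 expected) means the shoulder is at the face within about 1 mm. One more small push to confirm it is home.

Request:
arm_command:
  steps: "0 0 0.05 0 0 3; 0 0 0.05 0 0 -6; 0 0 0 0 0 3; 0 0 0 0 0 0; 0 0 0 0 0 0"

```text
t: 25.2
ee_pos: [0.4943, -0.1659, 0.0509]
eef_rot: [-3.14, 0.001, -3.088]
force: [-7.1, 0.4, 18.4]
finger_gap: 0.0086
```

The force rose from 11 to 18 N with no further travel, so the key is home. I'll relieve the side force and start the clockwise turn (tool z positive).

Request:
arm_command:
  steps: "0.05 0 -0.05 0 0 0; 0 0 0 0 0 0; 0 0 0 0 0 0; 0 0 0 0 0 5; 0 0 0 0 0 5; 0 0 0 0 0 5; 0 0 0 0 0 5; 0 0 0 0 0 5"

```text
t: 26.0
ee_pos: [0.494, -0.1654, 0.0509]
eef_rot: [-3.141, 0.002, 2.755]
force: [-4.2, 1.8, 16.5]
finger_gap: 0.0083
```

Request:
arm_command:
  steps: "0 0 0 0 0 5; 0 0 0 0 0 5; 0 0 0 0 0 5; 0 0 0 0 0 5; 0 0 0 0 0 5; 0 0 0 0 0 0"

```text
t: 26.6
ee_pos: [0.494, -0.1648, 0.0509]
eef_rot: [3.141, 0.001, 2.32]
force: [-4.1, 4.3, 16.0]
finger_gap: 0.0084
```

```bash
python3 -c "
from h import *
s=ctrl.observe(); print(s['t'],s['ee_pos'],np.degrees(s['eef_rot']),s['force'],s['ft_torque'],s['joints'][5])"
```

```text
26.6 [ 0.49404748 -0.16481926  0.05093587] [1.79939773e+02 7.00388490e-02 1.32940829e+02] [-4.09899556  4.30399906 16.00876701] [0.78361974 0.78243404 0.08995322] -1.300501742883022
```

Request:
arm_command:
  steps: "0 0 0 0 0 5; 0 0 0 0 0 5; 0 0 0 0 0 5; 0 0 0 0 0 5; 0 0 0 0 0 5; 0 0 0 0 0 5; 0 0 0 0 0 5; 0 0 0 0 0 0"

```text
t: 27.4
ee_pos: [0.4947, -0.1642, 0.0509]
eef_rot: [3.139, -0.0, 1.709]
force: [-0.5, 6.6, 15.2]
finger_gap: 0.0083
```

Request:
arm_command:
  steps: "0 0 0 0 0 5; 0 0 0 0 0 5; 0 0 0 0 0 5; 0 0 0 0 0 0; 0 0 0 0 0 0"

```text
t: 27.9
ee_pos: [0.4953, -0.1641, 0.051]
eef_rot: [3.137, -0.001, 1.45]
force: [1.2, 6.6, 12.0]
finger_gap: 0.0086
```

Run:
```python
from h import *
s=ctrl.observe(); print(s['t'],s['ee_pos'],np.degrees(s['eef_rot']),s['force'],s['ft_torque'],s['finger_gap'])
c=cam('wrist'); P=pts(c); Z=P[...,2]; h=cv2.cvtColor(c['frame'],cv2.COLOR_BGR2HSV); cv2.imwrite('pics/w9.png',c['frame'])
red=(cv2.inRange(h,(0,130,40),(7,255,255))>0)|(cv2.inRange(h,(173,130,40),(180,255,255))>0)
m=red&(Z>.1)&(Z<.112); m[:,:290]=0; m[:,350:]=0; q=P[m][:,:2].astype(np.float32); print('bow top',cv2.minAreaRect(q),np.median(Z[m]))
```

```text
27.9 [ 0.49528683 -0.16413375  0.05097191] [ 1.79762685e+02 -7.09836041e-02  8.30575318e+01] [ 1.20161428  6.60826165 12.01142632] [ 1.38941654 -0.26357942  0.07744936] 0.008604125070413662
bow top ((0.49418318271636963, -0.16320493817329407), (0.029462803155183792, 0.010136664845049381), 80.83390808105469) 0.1045754277469176
```

The tool has turned 100° and the bow shows no slip in the pads. Even with the 11.5° play, the barrel is at 88° or more. I'll ease the side force, then do the last check.

Request:
arm_command:
  steps: "0.05 0 0 0 0 0; 0 0 0 0 0 0; 0 0 0 0 0 0; 0 0 0 0 0 0"

```text
t: 28.35
ee_pos: [0.4953, -0.1641, 0.051]
eef_rot: [3.137, -0.001, 1.45]
force: [1.2, 5.2, 13.0]
finger_gap: 0.0086
```

Run:
```python
from h import *
s=ctrl.observe(); print(s['t'],s['ee_pos'],np.degrees(s['eef_rot']),s['force'],s['ft_torque'],s['finger_gap'])
for n in ('top','scene'):
    c=cam(n); P=pts(c); Z=P[...,2]; h=cv2.cvtColor(c['frame'],cv2.COLOR_BGR2HSV)
    m=(cv2.inRange(h,(20,90,60),(35,255,255))>0)&(abs(P[...,0]-.507)<.13)&(abs(P[...,1]-.097)<.12)&(abs(Z-.085)<.01)
    r=cv2.minAreaRect(P[m][:,:2].astype(np.float32)); A=P[m]; k=np.linalg.lstsq(np.c_[A[:,:2],np.ones(len(A))],A[:,2],rcond=None)[0]
    print(n,'lid',r,np.median(Z[m]),'tilt',k[:2])
    m=(abs(P[...,0]-.507)<.09)&(abs(P[...,1]-.097)<.07)&(Z>.115)&(Z<.135); print(n,'handle',m.sum(),cv2.minAreaRect(P[m][:,:2].astype(np.float32)),np.percentile(Z[m],80))
    cv2.imwrite(f'pics/{n}9.png',c['frame'])
```

```text
28.35 [ 0.49532381 -0.16407425  0.05097417] [ 1.79758550e+02 -2.94769456e-02  8.30668009e+01] [ 1.15243328  5.22548851 12.9584288 ] [ 1.11243733 -0.33803944  0.07474937] 0.008574174795350676
top lid ((0.506507158279419, 0.09622593969106674), (0.1632305532693863, 0.20314528048038483), 77.86551666259766) 0.08488066370138608 tilt [-0.00154318 -0.00094597]
top handle 189 ((0.5060297846794128, 0.09611852467060089), (0.014221800491213799, 0.109276682138443), 78.06377410888672) 0.12836255435927102
scene lid ((0.5091226100921631, 0.09652304649353027), (0.166883647441864, 0.208352193236351), 77.22693634033203) 0.08352267230652279 tilt [-0.00122542  0.00164106]
scene handle 160 ((0.5100647807121277, 0.0958714485168457), (0.018292207270860672, 0.11138525605201721), 76.1967544555664) 0.12709538779818946
```

```bash
python3 -c "
from cell import ctrl
print(ctrl.close_job()); s=ctrl.observe(); print(s['t'],s['ee_pos'],s['force'],s['finger_gap'])"
```

```text
the job is handed in; nothing more can be done
None
the job is handed in; nothing more can be done
```

The lid is on the test box and released. The red key is home in the grey control box's switch and held turned. I handed the job in at about 28.5 s of the 59 s; no verdict was reported.

**Lid:** The first grasp missed because the fingertips were really about 30 mm above the reported TCP. I corrected for that and the second grasp held. The last top view puts the lid's handle within about 1 mm of the box centre, at full seating height, tilted under 0.002 rad and square to within 0.3°. The scene camera read about 3 mm further off in x, which I put down to its coarser view.

**Key:** I wiggled it in until the downward force rose from 11 to 18 N with no further travel. The bow's height also matched a shoulder resting on the face. I then turned the tool 100° clockwise; the bow stayed in line with the pads within about 2°. Allowing for the 0.2 rad of play, the barrel should be at about 88° or more. I worked this out from the tool angle and did not read it from the tick marks.

**At hand-in:** The gripper was set to 80 N with 8.6 mm between the fingers, pressing down about 13 N with a 5 N side force left.

**Other checks:** The blue and black keys were still in the stand in the last wrist picture I viewed. I touched nothing else, but did not re-measure the other loose objects at the end. I viewed 11 pictures, one over budget.

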